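Isolate the power dock and lift out its battery cassette by the side catches

ROBOT

A 6-joint arm with a two-finger parallel gripper is mounted at the origin on the work surface. World frame = base frame: x ahead of the robot, y to its left, z up, the work surface at z = 0. Lengths are in m, angles in rad, forces in N, time in s.
With the tool pointing down it reaches from about 0.35 to 0.775 m from the base axis. Payload 5.5 kg.
Tool frame: the origin (TCP) lies midway between the tips of the shut fingers; the grasp point (between the pads) lies arm.grasp_offset behind it (arm.grasp_offset is the distance from the TCP to the grasp point, in m); x points along the fingers, y is the direction in which the jaws open and shut, and the axes are right-handed (so a half turn about x gives the same grasp; the last joint's range is limited). The gripper opens to 85 mm and grips with 20 to 120 N. Pads are 22 mm wide; open, the fingers measure 114 mm over their backs; the gripper's body (76 mm by 85 mm) begins 54 mm behind the grasp point. The pads swing forward as they close: fully open they stand 13 mm farther back than shut.
Start: joints at [-1.419, 0.313, 0.046, 1.304, 0, 1.431], TCP at [0.165, -0.551, 0.231] pointing down, gripper open.
Joint ranges: [-2.76, 2.76], [-0.86, 1.69], [-1.03, 1.26], [-2.2, 2.34], [-1.47, 1.5], [-3.14, 3.14]. Speed limits (rad/s): [2.57, 2.57, 3.14, 3.14, 3.14, 3.14].

INTERFACE

Orientations are given as a rotation vector (axis times angle).
In Python, from bench import monitor, viewer, arm, recognise, masks_of, tip_of gives the robot as it stands.
- The arm moves only by the tool drive_tool, never from a script. Its argument "moves" is a list of rows, each an object of numbers: "dx", "dy", "dz": the shift along the tool's x, y, z in mm; "yaw": the turn about the tool's x in rad; "hand": the opening in per cent of the stroke, from 0 (shut) to 100 (fully open). A call has 1 to 8 rows; each row is the pose to reach, as a shift and turn from the pose commanded when the call began, along the tool's axes at that moment; what a row does not reach only later rows make up. A row lasts 1/12 s, in which the tool goes at most 41.7 mm and 7.16 degrees, less where a joint would pass 70% of its speed; a pose out of reach is approached as far as the arm can. A call with a gripper value outside its range is refused whole. The fingers move at their own pace and stop on an object; "squeeze" is the grip in N (left out, the last holds). Time passes only in rows, so rows that repeat a pose let the fingers close. It gives the time, the measured TCP pose, the force and the opening at its end, in the units of the state.
- monitor.get_obs(): the state, without advancing time (a new reading comes with each control period).
- viewer.read_camera(name): name is "side" or "top"; returns a dict with "color" (384x512x3 uint8, blue, green, red), "fx", "fy", "cx", "cy" (pixels), "k1" (the pictures are not rectified: a ray, as slopes to the right and down, at radius r is drawn at 1 + k1 r^2 times it, then the intrinsics apply), "R" (3x3) and "t" (3): a world point X has camera coordinates R X + t. Camera axes: x right, y down, z forward; pixel columns grow to the right and rows downward; lengths in m; the calibration is good to about 2 mm. A picture is of the moment at which its call begins. There is no depth.
- arm.finish_job(): hands the job in, once; it reports no verdict.
Trained networks look in a picture, given as the dict that the camera call returned (one of the last four; its "shot" number tells which), for a name from the list of things; names that differ only in an ending like _2 or _b are one class to them, and where a whole thing is asked for, a point or a joint stands for the part that bears it (a point fixed in the world has none). Each returns a list of dicts, best first, with "confidence" (0 to 1); they miss things now and then, are a little off and sometimes report something else, mostly with a low value. They report only what shows in the picture. A call takes as long as a camera call. They do not tell look-alikes from the thing itself.
- recognise(target, picture): "centre" ([column, row] in pixels, amid what is visible of it).
- masks_of(target, picture): "pixels" (384x512 bool, what is visible of it) and "centre" ([column, row] in pixels, amid what is visible of it).
- tip_of(target, picture): "centre" ([column, row] in pixels: a listed point, or the origin of a listed thing).
The state is a dict: "t": time; "joint_positions": joint angles; "qd": joint speeds; "joint_torque": joint torques, N m; "position": TCP position; "ee_rot": TCP orientation; "wrist_force": force on the tool from outside, world axes, zero at the start; "torque": the same for the moment, N m; "grip_width": opening from 0.0 (shut) to 1.0 (fully open).
Only numpy, scipy, OpenCV 4.12 (cv2) and the standard library are available. Lean on these libraries where they do the work, as an engineer would, in place of code of your own. Each camera call takes 0.05 s, during which the arm holds its last target. There are 200 camera calls.

TASK

Switch off the lab's power dock by flipping the isolator's cross-bar lever right over to its other detent, and only then pinch the battery cassette's two side catches fully in and lift the cassette upright out of the dock, about 10 cm up. Finish while holding it there, still and clear of everything, with both catches pinched between the fingers; leave the multimeter, mug, screwdriver and carton where they are.

Things in the scene. Friction and masses are not known exactly. Their poses are not given: they have to be found in the camera images.
- dock: Grey painted metal power dock fixed to the bench, 150 (own x) x 110 (own y) x 60 mm high, with one rectangular bay open at the top in its middle (87 x 43 mm, floor 12 mm above the bench, mouth at 60 mm). Origin: centre of its underside, on the bench; z up. Under the mouth, at each long (y) side of the bay, a keeper lip reaches over a hook of the cassette. It turns up to about 0.4 rad in yaw.
- cassette: Grey plastic battery cassette standing in the dock's bay, 84 (own x) x 40 (own y) x 100 mm high, 0.35 to 0.6 kg in all, with its axes along the dock's. Origin: centre of its underside, 12 mm above the bench when seated; its top is then 112 mm above the bench, 52 mm above the dock. It has about 1.5 mm of play to each side in the bay and must be drawn straight up; its underside is clear of the dock once it is 48 mm up. It is locked in by its two catches until both are pressed.
- catch_left (a joint): Black ribbed sprung catch on the cassette's +y side, a push-in pad that slides straight in along the cassette's y: 0 = out (locked), 0.007 m = fully in. Its hook is free of the dock's lip from 0.005 or less. The spring pushes back with 2 N at 0 and 5.5 N fully in; at full travel it stops rigidly, so a pinch of about 20 to 40 N on both pads also carries the cassette.
- catch_left_face (a point): Middle of the outer face of the left catch's pad, at cassette y = +29 mm when out (+22 mm fully in), 84 mm above the cassette's underside (96 mm above the bench when seated, 36 mm above the dock's top). The pad is 24 mm long (x) and 24 mm high. The two pads are 58 mm apart over their outer faces when out, 44 mm when fully in; the cassette's top is 16 mm above this point. Axes as the cassette's.
- catch_right (a joint): The like catch on the cassette's -y side: 0 = out (locked), 0.007 m = fully in.
- catch_right_face (a point): Middle of the outer face of the right catch's pad, at cassette y = -29 mm when out; else as the left one.
- isolator_box: Grey steel isolator box fixed to the bench, 110 (own x) x 70 (own y) x 40 mm high, standing to the left or to the right of the dock, yaw up to 0.6 rad either way; the multimeter stands on the other side. Origin: centre of its underside, z up. A short black cable gland stands on its +x end. Its lever turns about own y through a point 48 mm above the origin, between two small steel ears 58 mm high.
- isolator (a joint): Isolator lever: 0 = on (leaning 0.6 rad to the box's -x, as it starts), 1.2 rad = off (leaning 0.6 rad to its +x). It is a heavy lever (0.12 kg) that falls to the nearer end by its weight: about 1 N at the bar moves it from on, it is balanced upright at 0.6 and drops over by itself beyond about 0.75.
- isolator_tip (a point): Middle of the lever's black cross bar, which lies along the box's own y, 50 mm long and 14 mm in diameter, 52 mm from the pivot: at own x = -29, z = 91 mm when on, x = 0, z = 100 mm upright, x = +29, z = 91 mm when off.
- meter: Bystander: black multimeter lying on its back, 150 x 85 x 46 mm. Origin at the centre of its underside.
- mug: Bystander: white mug, 80 mm across, 90 mm high. Origin at the centre of its underside.
- screwdriver: Bystander: screwdriver lying on the bench at the far side.
- carton: Bystander: closed cardboard carton, 100 x 140 x 50 mm, at the far side. Origin at the centre of its underside.
Mind the look-alikes: they are no part of the job. What is shaped like the cassette but purple is not meant.

How it is judged:
On the way, in this order (a step that is already met when the one before it is completed fails the run):
1. the isolator lever is over at off (value of joint isolator above 1.05 rad), for 0.2 s.
2. both catches are pinched in by the fingers while the cassette still stands in the bay (value of joint each of catch_left, catch_right above 0.0055 m and height (world z) of cassette below 0.03 m), for 0.1 s.
At the end, for the whole second after the job is handed in: Isolator off (over 1.05 rad); cassette underside over 80 mm above the bench, upright within 0.2 rad, still (under 0.03 m/s), touching neither dock, bench, isolator nor bystanders; the fingers bear on both catches (over 1 N each), which are in by over 5.5 of their 7 mm (value of joint isolator above 1.05 rad and height (world z) of cassette above 0.08 m and angle between cassette's own z axis and vertical below 0.2 rad and linear speed of cassette below 0.03 m/s and value of joint each of catch_left, catch_right above 0.0055 m and contact force between the fingers and catch_left above 1 N and contact force between the fingers and catch_right above 1 N and contact force between cassette and dock below 0.05 N and contact force between cassette and table below 0.05 N and contact force between cassette and isolator_box below 0.05 N and contact force between cassette and meter below 0.05 N and contact force between cassette and carton below 0.05 N and contact force between cassette and mug below 0.05 N and contact force between cassette and screwdriver below 0.05 N); the arm keeps its last pose, push and grip.
It fails at once if the cassette is drawn up (more than 18 mm) while the isolator is not off (height (world z) of cassette above 0.03 m and value of joint isolator below 1.05 rad).
It fails at once if a bystander is moved by more than 30 mm (distance of any of meter, mug, screwdriver, carton from where it was at the start of the episode above 0.03 m).
It also fails if it takes over 50 s, if anything falls off the work surface, if the arm or the gripper's body presses on something with over 40 N, if the wrist force passes 120 N, or if a joint passes its speed limit or range.

## Working session

There is one attempt and no reset: what is moved stays moved. The work goes in short steps, Python scripts to look and compute and a tool call to move; the robot and the scene stay as the last step left them, time stands still between calls to the robot, and variables do not carry over. Pictures are saved under pics/ and viewed, about 8 in all and at most 12, crops included, and the job is handed in when it is done.

Besides the shell and the picture viewer there is one more tool, called after ">>>" by a JSON object that holds its "api" and its "payload", one argument or row to a line. drive_tool: Moves the arm, as the interface text tells. Its arguments: {"type":"object","properties":{"moves":{"type":"array"},"squeeze":{"type":"number"}},"required":["moves"]}

```bash
mkdir -p pics; cat > h.py <<'E'
import numpy as np, cv2
from bench import monitor, viewer, arm, recognise, masks_of, tip_of
from scipy.spatial.transform import Rotation as Ro
def ray(p,px):
    s=np.array([(px[0]-p['cx'])/p['fx'],(px[1]-p['cy'])/p['fy']]);u=s.copy()
    for _ in range(20): u=s/(1+p['k1']*(u@u))
    R=np.array(p['R']);t=np.array(p['t'])
    return -R.T@t, R.T@np.array([u[0],u[1],1.])
def onz(p,px,z):
    o,d=ray(p,px); return o+d*(z-o[2])/d[2]
def tri(ps,pxs):
    A=np.zeros((3,3));b=np.zeros(3);L=[]
    for p,x in zip(ps,pxs):
        o,d=ray(p,x);d=d/np.linalg.norm(d);M=np.eye(3)-np.outer(d,d);A+=M;b+=M@o;L.append((o,M))
    X=np.linalg.solve(A,b);return X,max(np.linalg.norm(M@(X-o)) for o,M in L)
def proj(p,X):
    c=np.array(p['R'])@X+np.array(p['t']);u=c[:2]/c[2];u=u*(1+p['k1']*(u@u))
    return np.array([u[0]*p['fx']+p['cx'],u[1]*p['fy']+p['cy']])
E
python3 - <<'E'
from h import *
ps={n:viewer.read_camera(n) for n in('top','side')}
for n,p in ps.items():
    cv2.imwrite(f'pics/{n}0.png',p['color'])
    print(n,'cam at',np.round(-np.array(p['R']).T@np.array(p['t']),3))
pts={}
for nm in ['dock','cassette','catch_left_face','catch_right_face','isolator_box','isolator_tip','meter','mug','screwdriver','carton']:
    for n,p in ps.items():
        r=tip_of(nm,p); print(nm,n,[(np.round(q['centre']).tolist(),round(q['confidence'],2)) for q in r[:3]])
        if r: pts[nm,n]=r[0]['centre']
    if (nm,'top') in pts and (nm,'side') in pts:
        X,e=tri([ps['top'],ps['side']],[pts[nm,'top'],pts[nm,'side']]); print('   ->',np.round(X,4),round(e,4))
print(arm.grasp_offset, monitor.get_obs())
E
```

```text
top cam at [ 0.43  -0.057  1.053]
side cam at [0.471 0.669 0.861]
dock top [([245.0, 194.0], 0.91)]
dock side [([258.0, 220.0], 0.59)]
   -> [ 0.5861 -0.009   0.0071] 0.0108
cassette top [([243.0, 198.0], 0.62)]
cassette side [([310.0, 217.0], 0.91), ([254.0, 219.0], 0.7)]
   -> [0.4985 0.0078 0.0996] 0.0759
catch_left_face top [([269.0, 258.0], 0.6), ([236.0, 189.0], 0.44)]
catch_left_face side [([312.0, 186.0], 0.56), ([249.0, 203.0], 0.42)]
   -> [ 0.4239 -0.0749  0.1062] 0.0031
catch_right_face top [([254.0, 197.0], 0.57), ([250.0, 260.0], 0.37)]
catch_right_face side [([260.0, 192.0], 0.58), ([313.0, 206.0], 0.49)]
   -> [ 0.5735 -0.0356  0.0993] 0.0006
isolator_box top [([152.0, 214.0], 0.75), ([245.0, 196.0], 0.59), ([346.0, 236.0], 0.53)]
isolator_box side [([255.0, 302.0], 0.61)]
   -> [ 5.432e-01  2.527e-01 -4.000e-04] 0.0003
isolator_tip top [([134.0, 218.0], 0.72)]
isolator_tip side [([263.0, 294.0], 0.66)]
   -> [0.522  0.2726 0.0858] 0.0013
meter top [([346.0, 237.0], 0.93)]
meter side [([297.0, 161.0], 0.64), ([259.0, 191.0], 0.17)]
   -> [ 0.4794 -0.2846  0.0119] 0.00
[... 324 characters left out ...]
)]
   -> [ 0.781 -0.083  0.015] 0.0001
0.0187 {'t': 1.1, 'joint_positions': array([-1.41857571e+00,  3.13171532e-01,  4.60733448e-02,  1.30362424e+00,
        5.01356043e-06,  1.43119772e+00]), 'qd': array([-0.00114892, -0.00039705, -0.00124291, -0.00021119,  0.00100476,
        0.00053539]), 'joint_torque': array([ 5.09972724e-04, -4.80477619e+01,  2.98817968e+01,  3.34664401e-04,
       -5.15093495e-05, -8.56408235e-06]), 'position': array([ 0.16542029, -0.55070962,  0.23132847]), 'ee_rot': array([ 2.06464911,  0.30333045, -2.06463767]), 'wrist_force': array([-0.06907446, -0.25528421, -0.02718161]), 'torque': array([ 0.0116473 , -0.00470362,  0.04457669]), 'grip_width': 1.0007549098159128}
```

```bash
python3 - <<'E'
import cv2
a=cv2.imread('pics/top0.png')[110:310,90:420];cv2.imwrite('pics/t1.png',cv2.resize(a,None,fx=2.4,fy=2.4,interpolation=cv2.INTER_CUBIC))
a=cv2.imread('pics/side0.png')[120:340,150:380];cv2.imwrite('pics/s1.png',cv2.resize(a,None,fx=2.6,fy=2.6,interpolation=cv2.INTER_CUBIC))
E
```

```text
(no output)
```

View pics/t1.png

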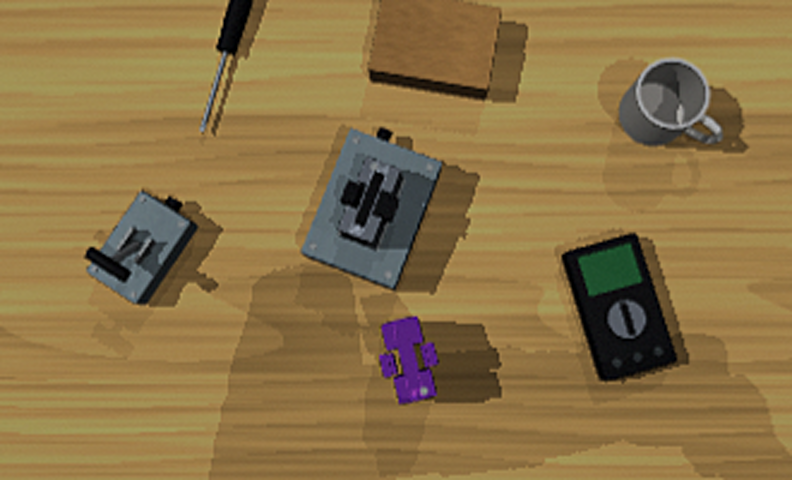

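View pics/s1.png

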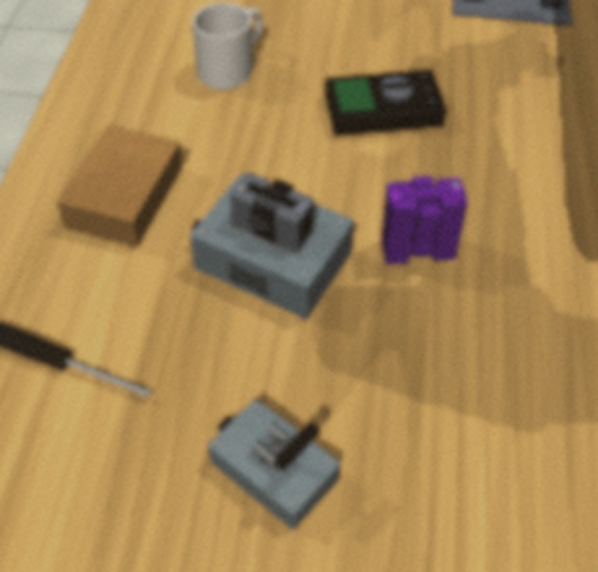

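The pictures show the isolator on the left (top crop: bar ≈(107,263), gland at the upper right), the grey cassette in the dock ≈(370,200), the purple look-alike in front ≈(408,360), and the meter and mug on the right. The nets' best catch_left hit is on the purple one, so next I measure the right candidates and the yaws.

```bash
cat >> h.py <<'E'
def toolinfo():
    o=monitor.get_obs();T=Ro.from_rotvec(o['ee_rot']).as_matrix()
    print('t',round(o['t'],2),'pos',np.round(o['position'],4),'grip',round(o['grip_width'],3),'F',np.round(o['wrist_force'],1),'q6',np.round(o['joint_positions'],2));print('tool axes (cols)\n',np.round(T,3));return o,T
def plan(X,yaw):
    # mm shift in tool axes, turn about tool x so tool y lies along +-(direction yaw+pi/2)
    o,T=toolinfo();d=T.T@(np.array(X)-o['position'])*1000
    y=np.array([-np.sin(yaw),np.cos(yaw),0]);v=T.T@y;a=np.arctan2(v[2],v[1]);a=(a+np.pi/2)%np.pi-np.pi/2
    print('shift mm',np.round(d,1),'yaw',round(a,3))
E
python3 - <<'E'
from h import *
ps=[viewer.read_camera(n) for n in('top','side')]
L,e=tri(ps,[[236,189],[249,203]]);print('L?',L,e)
# candidates near the dock
out={}
for nm in('catch_left_face','catch_right_face'):
    c=[tip_of(nm,p) for p in ps]
    for a in c[0]:
        for b in c[1]:
            X,e=tri(ps,[a['centre'],b['centre']])
            if e<.008: print(nm,np.round(X,4),round(e,4),a['confidence'],b['confidence'])
for nm,z in(('dock',.06),('isolator_box',.04)):
    for p in ps[:1]:
      for m in masks_of(nm,p)[:3]:
        c=max(cv2.findContours(m['pixels'].astype(np.uint8),0,1)[0],key=cv2.contourArea)
        r=cv2.minAreaRect(c);B=np.array([onz(p,q,z)[:2] for q in cv2.boxPoints(r)])
        W=np.array([onz(p,q[0],z)[:2] for q in c],np.float32);r=cv2.minAreaRect(W)
        b=cv2.boxPoints(r);s=[b[1]-b[0],b[2]-b[1]];l=max(s,key=np.linalg.norm)
        print(nm,np.round(m['confidence'],2),'c',np.round(r[0],4),'size',np.round(r[1],3),'yaw',round(float(np.arctan(l[1]/l[0])),3))
toolinfo()
E
```

```text
L? [0.59660639 0.01000538 0.10041841] 0.0010307502326460914
catch_left_face [ 0.425  -0.0724  0.1005] 0.0001 0.55 0.61
catch_left_face [0.5977 0.0172 0.1041] 0.002 0.46 0.42
catch_right_face [ 0.5747 -0.0394  0.0933] 0.0051 0.57 0.61
catch_right_face [ 0.5913 -0.0371 -0.0279] 0.0074 0.57 0.36
dock 0.68 c [ 0.5872 -0.0124] size [0.112 0.165] yaw -0.355
isolator_box 0.64 c [0.5452 0.2498] size [0.09  0.122] yaw -0.565
t 1.5 pos [ 0.1654 -0.5507  0.2313] grip 0.997 F [-0.3  0.4 -0.5] q6 [-1.42  0.31  0.05  1.3   0.    1.43]
tool axes (cols)
 [[ 0.     0.288 -0.958]
 [-0.    -0.958 -0.288]
 [-1.     0.    -0.   ]]
```

>>> {"api": "drive_tool", "payload": {
  "moves": [
    {"dx":0,"dy":-138,"dz":-308,"yaw":-1.0,"hand":0},
    {"dx":0,"dy":-138,"dz":-308,"yaw":-1.0,"hand":0},
    {"dx":0,"dy":-138,"dz":-308,"yaw":-1.0,"hand":0},
    {"dx":0,"dy":-138,"dz":-308,"yaw":-1.0,"hand":0},
    {"dx":0,"dy":-138,"dz":-308,"yaw":-1.0,"hand":0},
    {"dx":0,"dy":-138,"dz":-308,"yaw":-1.0,"hand":0},
    {"dx":0,"dy":-138,"dz":-308,"yaw":-1.0,"hand":0},
    {"dx":0,"dy":-138,"dz":-308,"yaw":-1.0,"hand":0}
  ]
}}

```text
t: 2.17
position: [0.4188, -0.3312, 0.2316]
ee_rot: [1.407, 1.067, -1.407]
wrist_force: [0.8, -1.5, 0.7]
grip_width: 0.0
```

```bash
python3 -c "
from h import *
plan([.44,0.0,.23],-.585);plan([.485,.294,.20],-.585)"
```

```text
t 2.17 pos [ 0.4188 -0.3312  0.2316] grip 0.0 F [ 0.8 -1.5  0.7] q6 [-0.82  0.23 -0.06  1.28 -0.    1.02]
tool axes (cols)
 [[ 0.     0.963 -0.27 ]
 [-0.001 -0.27  -0.963]
 [-1.     0.001  0.   ]]
shift mm [   1.4  -68.9 -324.6] yaw -1.259
t 2.17 pos [ 0.4188 -0.3312  0.2316] grip 0.0 F [ 0.8 -1.5  0.7] q6 [-0.82  0.23 -0.06  1.28 -0.    1.02]
tool axes (cols)
 [[ 0.     0.963 -0.27 ]
 [-0.001 -0.27  -0.963]
 [-1.     0.001  0.   ]]
shift mm [  31.2 -104.9 -619.9] yaw -1.259
```

>>> {"api": "drive_tool", "payload": {
  "moves": [
    {"dx":0,"dy":-54,"dz":-320,"yaw":-1.0,"hand":0},
    {"dx":0,"dy":-54,"dz":-320,"yaw":-1.0,"hand":0},
    {"dx":0,"dy":-54,"dz":-320,"yaw":-1.0,"hand":0},
    {"dx":0,"dy":-54,"dz":-320,"yaw":-1.0,"hand":0},
    {"dx":0,"dy":-54,"dz":-320,"yaw":-1.0,"hand":0},
    {"dx":0,"dy":-54,"dz":-320,"yaw":-1.0,"hand":0},
    {"dx":0,"dy":-54,"dz":-320,"yaw":-1.0,"hand":0},
    {"dx":0,"dy":-54,"dz":-320,"yaw":-1.0,"hand":0}
  ]
}}

```text
t: 2.83
position: [0.4535, -0.0075, 0.2316]
ee_rot: [0.659, 1.468, -0.658]
wrist_force: [0.4, -0.8, -0.5]
grip_width: -0.001
```

```bash
python3 -c "
from h import *
plan([.485,.294,.15],-.585)"
```

```text
t 2.83 pos [ 0.4535 -0.0075  0.2316] grip -0.001 F [ 0.4 -0.8 -0.5] q6 [-0.19  0.08 -0.25  1.25  0.    0.65]
tool axes (cols)
 [[ 0.001  0.746  0.666]
 [ 0.     0.666 -0.746]
 [-1.     0.001  0.   ]]
shift mm [  81.7  224.1 -204. ] yaw -0.258
```

>>> {"api": "drive_tool", "payload": {
  "moves": [
    {"dx":0,"dy":224,"dz":-204,"yaw":-0.258,"hand":0},
    {"dx":0,"dy":224,"dz":-204,"yaw":-0.258,"hand":0},
    {"dx":0,"dy":224,"dz":-204,"yaw":-0.258,"hand":0},
    {"dx":0,"dy":224,"dz":-204,"yaw":-0.258,"hand":0},
    {"dx":20,"dy":224,"dz":-204,"yaw":-0.258,"hand":0},
    {"dx":60,"dy":224,"dz":-204,"yaw":-0.258,"hand":0},
    {"dx":82,"dy":224,"dz":-204,"yaw":-0.258,"hand":0},
    {"dx":82,"dy":224,"dz":-204,"yaw":-0.258,"hand":0}
  ]
}}

```text
t: 3.5
position: [0.4877, 0.2935, 0.1489]
ee_rot: [0.464, 1.519, -0.461]
wrist_force: [0.7, -0.8, -0.5]
grip_width: 0.002
```

```bash
python3 - <<'E'
from h import *
ps=[viewer.read_camera(n) for n in('top','side')]
for nm in('isolator_tip','isolator_box'):
    c=[tip_of(nm,p) for p in ps]
    for a in c[0]:
        for b in c[1]: 
            X,e=tri(ps,[a['centre'],b['centre']])
            if e<.01: print(nm,np.round(X,4),round(e,4),a['confidence'],b['confidence'])
o,T=toolinfo()
im=[]
for p in ps:
    q=proj(p,o['position']); print(q); c=p['color'].copy(); x,y=int(q[0]),int(q[1]); cv2.circle(c,(x,y),1,(0,0,255),-1)
    c=c[max(0,y-70):y+70,max(0,x-60):x+80]; im.append(cv2.resize(c,(390,390),interpolation=cv2.INTER_CUBIC))
cv2.imwrite('pics/a2.png',np.hstack(im))
E
```

```text
isolator_tip [0.5192 0.2686 0.1039] 0.0069 0.46 0.37
isolator_box [0.5428 0.2481 0.0149] 0.006 0.9 0.65
t 3.8 pos [0.4878 0.2905 0.1502] grip -0.0 F [-0.7  0.8 -0.1] q6 [ 0.4   0.33 -0.13  1.11 -0.    0.99]
tool axes (cols)
 [[ 0.001  0.558  0.83 ]
 [ 0.     0.83  -0.558]
 [-1.     0.001  0.001]]
[116.40114329 229.95113509]
[277.21278848 289.72082327]
```

View pics/a2.png

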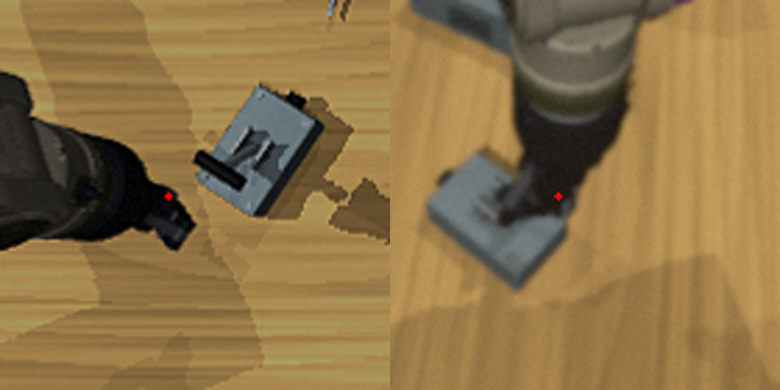

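```bash
python3 - <<'E'
from h import *
im=[]
for n in('top','side'):
    p=viewer.read_camera(n);o=monitor.get_obs();T=Ro.from_rotvec(o['ee_rot']).as_matrix()
    q=proj(p,o['position']);x,y=int(q[0])-25,int(q[1])-35
    c=cv2.resize(p['color'][y:y+70,x:x+70],(390,390),interpolation=cv2.INTER_CUBIC)
    for k,col in((0,(0,0,255)),(-.06,(0,255,255))):
      for s in(-.015,.015):
        w=(proj(p,o['position']+T[:,0]*k+T[:,1]*s)-[x,y])*390/70;cv2.circle(c,tuple(int(v) for v in w),3,col,-1)
    im.append(c)
    print(p['fx'],p['cx'],p['cy'],p['k1'])
cv2.imwrite('pics/a3.png',np.hstack(im))
E
```

```text
378.3357382500444 258.5540878731128 192.21244699832272 0.013345252246656702
362.42223740865364 252.91313220387326 193.6579943187606 -0.10727073656511671
```

View pics/a3.png

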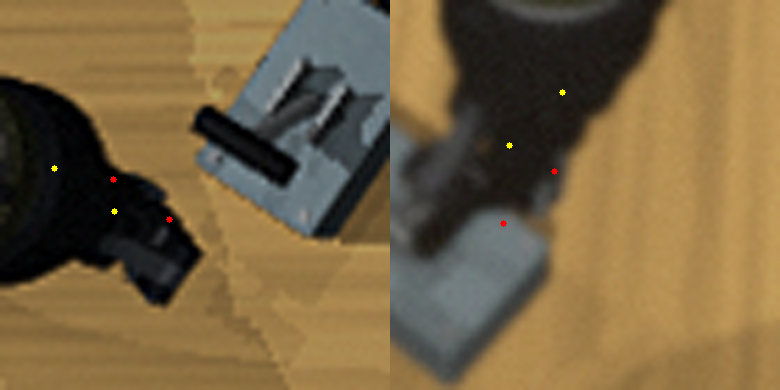

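```bash
python3 - <<'E'
from h import *
im=[]
for n in('top','side'):
    p=viewer.read_camera(n);o=monitor.get_obs()
    q=proj(p,o['position']);x,y=int(q[0])-45,int(q[1])-45
    c=p['color'][y:y+80,x:x+80].astype(float)/255
    c=(np.clip(c*2.0,0,1)**.5*255).astype(np.uint8)
    im.append(cv2.resize(c,(395,395),interpolation=cv2.INTER_CUBIC))
cv2.imwrite('pics/a4.png',np.hstack(im))
E
```

```text
(no output)
```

View pics/a4.png

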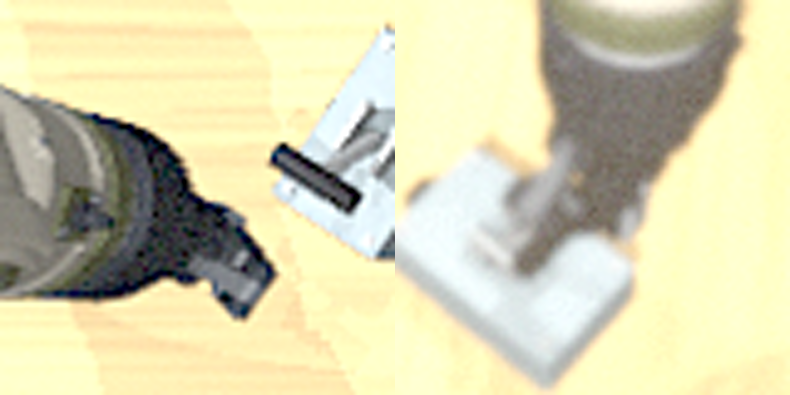

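The brightened crop fits the kinematics: the bulge at top ≈(255,270) is an outer knuckle, with the tips near (222,222). The cross bar at ≈(315,178) lies square ahead along tool +z. Next I descend and push it over.

>>> {"api": "drive_tool", "payload": {
  "moves": [
    {"dx":35,"dy":0,"dz":0,"yaw":0,"hand":0},
    {"dx":69,"dy":0,"dz":0,"yaw":0,"hand":0},
    {"dx":69,"dy":0,"dz":12,"yaw":0,"hand":0},
    {"dx":69,"dy":0,"dz":24,"yaw":0,"hand":0},
    {"dx":69,"dy":0,"dz":36,"yaw":0,"hand":0},
    {"dx":69,"dy":0,"dz":48,"yaw":0,"hand":0},
    {"dx":69,"dy":0,"dz":60,"yaw":0,"hand":0},
    {"dx":69,"dy":0,"dz":72,"yaw":0,"hand":0}
  ]
}}

```text
t: 4.67
position: [0.5499, 0.2499, 0.082]
ee_rot: [0.465, 1.517, -0.463]
wrist_force: [-0.6, -0.8, 0.1]
grip_width: -0.002
```

>>> {"api": "drive_tool", "payload": {
  "moves": [
    {"dx":0,"dy":0,"dz":8,"yaw":0,"hand":0},
    {"dx":0,"dy":0,"dz":8,"yaw":0,"hand":0},
    {"dx":-40,"dy":0,"dz":0,"yaw":0,"hand":40},
    {"dx":-80,"dy":0,"dz":-20,"yaw":0,"hand":100},
    {"dx":-120,"dy":-40,"dz":-20,"yaw":0,"hand":100},
    {"dx":-120,"dy":-80,"dz":-20,"yaw":0,"hand":100},
    {"dx":-120,"dy":-120,"dz":-20,"yaw":0,"hand":100},
    {"dx":-120,"dy":-120,"dz":-20,"yaw":0,"hand":100}
  ]
}}

```text
t: 5.33
position: [0.4611, 0.159, 0.2021]
ee_rot: [0.464, 1.52, -0.466]
wrist_force: [-0.5, -0.9, -0.9]
grip_width: 0.849
```

```bash
python3 - <<'E'
from h import *
ps=[viewer.read_camera(n) for n in('top','side')]
for nm in('isolator_tip','catch_left_face','catch_right_face'):
    c=[tip_of(nm,p) for p in ps]
    print(nm,[[np.round(a['centre']).tolist() for a in k] for k in c])
    for a in c[0]:
        for b in c[1]: 
            X,e=tri(ps,[a['centre'],b['centre']])
            if e<.008: print(nm,np.round(X,4),round(e,4),a['confidence'],b['confidence'])
plan([.586,-.012,.2],-.38)
im=[cv2.resize(p['color'][y:y+130,x:x+130],(395,395),interpolation=cv2.INTER_CUBIC) for p,x,y in((ps[0],110,150),(ps[1],200,180))]
cv2.imwrite('pics/b1.png',np.hstack(im))
E
```

```text
isolator_tip [[[153.0, 211.0], [149.0, 196.0]], [[243.0, 278.0]]]
isolator_tip [0.5771 0.2369 0.0836] 0.0029 0.56 0.69
catch_left_face [[[271.0, 258.0], [233.0, 185.0], [186.0, 134.0]], [[248.0, 203.0]]]
catch_left_face [0.6006 0.0161 0.1092] 0.0029 0.61 0.58
catch_right_face [[[247.0, 260.0], [257.0, 195.0]], [[314.0, 201.0], [260.0, 192.0]]]
catch_right_face [ 0.4177 -0.0201  0.1049] 0.0015 0.55 0.59
catch_right_face [ 0.5777 -0.0428  0.0946] 0.0035 0.53 0.57
t 5.73 pos [0.4643 0.1629 0.1999] grip 0.998 F [-0.5  0.2  0. ] q6 [ 0.17  0.17 -0.22  1.18  0.    0.77]
tool axes (cols)
 [[-0.     0.557  0.83 ]
 [-0.     0.83  -0.557]
 [-1.    -0.    -0.   ]]
shift mm [ -0.2 -77.4 198.5] yaw -0.211
```

View pics/b1.png

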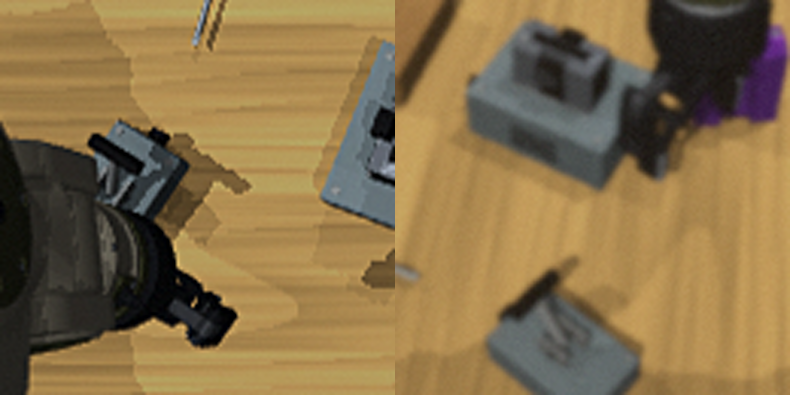

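The lever is now over at off: tip ≈(0.577, 0.237), against (0.568, 0.235) expected. In the picture the bar is on the gland side, top crop (115,155). Next I move above the cassette.

>>> {"api": "drive_tool", "payload": {
  "moves": [
    {"dx":0,"dy":-77,"dz":199,"yaw":-0.206,"hand":100},
    {"dx":0,"dy":-77,"dz":199,"yaw":-0.206,"hand":100},
    {"dx":0,"dy":-77,"dz":199,"yaw":-0.206,"hand":100},
    {"dx":0,"dy":-77,"dz":199,"yaw":-0.206,"hand":100},
    {"dx":0,"dy":-77,"dz":199,"yaw":-0.206,"hand":100},
    {"dx":0,"dy":-77,"dz":199,"yaw":-0.206,"hand":100},
    {"dx":30,"dy":-77,"dz":199,"yaw":-0.206,"hand":100},
    {"dx":50,"dy":-77,"dz":199,"yaw":-0.206,"hand":100}
  ]
}}

```text
t: 6.4
position: [0.5872, -0.0134, 0.1487]
ee_rot: [0.304, 1.549, -0.304]
wrist_force: [-1.1, 0.1, -1.0]
grip_width: 1.004
```

```bash
python3 - <<'E'
from h import *
ps=[viewer.read_camera(n) for n in('top','side')]
plan([.587,-.012,.076],-.375)
im=[]
for p in ps:
    q=proj(p,[.587,-.012,.1]);x,y=int(q[0])-35,int(q[1])-35
    c=(np.clip(p['color'][y:y+70,x:x+70]/255*1.7,0,1)**.6*255).astype(np.uint8);im.append(cv2.resize(c,(395,395),interpolation=cv2.INTER_CUBIC))
cv2.imwrite('pics/c1.png',np.hstack(im))
E
```

```text
t 6.5 pos [ 0.5835 -0.012   0.1459] grip 1.004 F [ 0.  -0.5 -0.6] q6 [-0.16  0.37 -0.08  1.13  0.    0.23]
tool axes (cols)
 [[-0.008  0.376  0.927]
 [ 0.001  0.927 -0.376]
 [-1.    -0.002 -0.008]]
shift mm [69.9  1.4  3.9] yaw -0.011
```

View pics/c1.png

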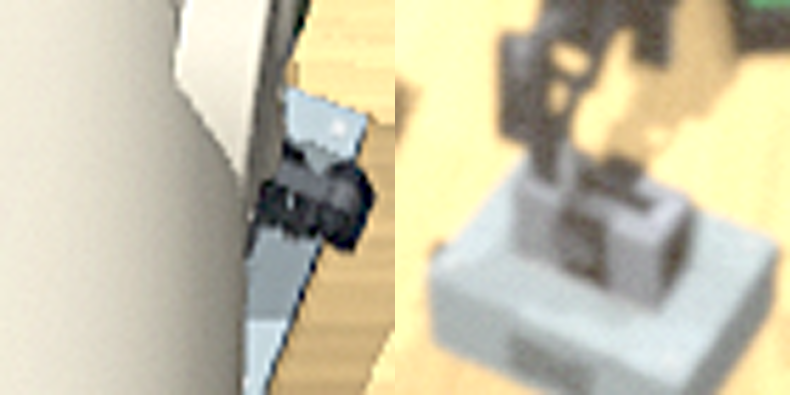

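```bash
python3 - <<'E'
from h import *
p=viewer.read_camera('side')
o,T=toolinfo()
q=proj(p,[.587,-.012,.1]);x,y=int(q[0])-35,int(q[1])-35
f=lambda X:np.round((proj(p,X)-[x,y])*395/70+[395,0])
C=np.array([.587,-.012,0]);Y=np.array([.366,.93,0])
for s in(-.0425,.0425): print('finger tip,pad',s,f(o['position']+T[:,1]*s-.013*T[:,0]),f(o['position']+T[:,1]*s-.032*T[:,0]))
for s in(-.029,.029): print('catch',f(C+Y*s+[0,0,.096]))
X=np.array([.93,-.366,0])
print('cass top corners',[f(C+X*a+Y*b+[0,0,.112]) for a in(-.042,.042) for b in(-.02,.02)])
E
```

```text
t 6.55 pos [ 0.5844 -0.0119  0.1481] grip 1.0 F [ 0.6 -0.1  0.1] q6 [-0.16  0.37 -0.08  1.13  0.    0.23]
tool axes (cols)
 [[-0.005  0.376  0.927]
 [ 0.001  0.927 -0.376]
 [-1.    -0.001 -0.005]]
finger tip,pad -0.0425 [646.  64.] [646.  36.]
finger tip,pad 0.0425 [555. 173.] [554. 145.]
catch [627. 171.]
catch [568. 245.]
cass top corners [array([691., 191.]), array([651., 244.]), array([547., 131.]), array([505., 180.])]
```

The projected finger and cassette points fall within about 2 px of the picture: finger tips at (555,190) and (650,60), straddling the cassette. Next I descend and start closing.

>>> {"api": "drive_tool", "payload": {
  "moves": [
    {"dx":20,"dy":1,"dz":2,"yaw":0,"hand":100},
    {"dx":40,"dy":1,"dz":2,"yaw":0,"hand":100},
    {"dx":60,"dy":1,"dz":2,"yaw":0,"hand":100},
    {"dx":71,"dy":1,"dz":2,"yaw":0,"hand":100},
    {"dx":71,"dy":1,"dz":2,"yaw":0,"hand":72},
    {"dx":71,"dy":1,"dz":2,"yaw":0,"hand":72},
    {"dx":71,"dy":1,"dz":2,"yaw":0,"hand":66},
    {"dx":71,"dy":1,"dz":2,"yaw":0,"hand":66}
  ],
  "squeeze": 30
}}

```text
t: 7.22
position: [0.589, -0.0123, 0.0809]
ee_rot: [0.303, 1.547, -0.302]
wrist_force: [0.4, 0.1, 1.8]
grip_width: 0.661
```

```bash
python3 -c "
from h import *
o,T=toolinfo();print('F tool',np.round(T.T@o['wrist_force'],2))
plan([.587,-.012,.076],-.375)"
```

```text
t 7.22 pos [ 0.589  -0.0123  0.0809] grip 0.661 F [0.4 0.1 1.8] q6 [-0.16  0.42 -0.17  0.97  0.    0.23]
tool axes (cols)
 [[ 0.002  0.376  0.927]
 [-0.     0.927 -0.376]
 [-1.     0.001  0.002]]
F tool [-1.84  0.24  0.3 ]
t 7.22 pos [ 0.589  -0.0123  0.0809] grip 0.661 F [0.4 0.1 1.8] q6 [-0.16  0.42 -0.17  0.97  0.    0.23]
tool axes (cols)
 [[ 0.002  0.376  0.927]
 [-0.     0.927 -0.376]
 [-1.     0.001  0.002]]
shift mm [ 4.9 -0.5 -2. ] yaw -0.01
```

>>> {"api": "drive_tool", "payload": {
  "moves": [
    {"dx":2,"dy":0,"dz":-2,"yaw":0,"hand":60},
    {"dx":2,"dy":0,"dz":-2,"yaw":0,"hand":54},
    {"dx":2,"dy":0,"dz":-2,"yaw":0,"hand":45},
    {"dx":2,"dy":0,"dz":-2,"yaw":0,"hand":30},
    {"dx":2,"dy":0,"dz":-2,"yaw":0,"hand":30},
    {"dx":2,"dy":0,"dz":-2,"yaw":0,"hand":30}
  ],
  "squeeze": 35
}}

```text
t: 7.72
position: [0.5883, -0.0116, 0.08]
ee_rot: [0.303, 1.544, -0.301]
wrist_force: [1.0, 2.0, 10.3]
grip_width: 0.467
```

```bash
python3 - <<'E'
from h import *
p=viewer.read_camera('side')
o,T=toolinfo();print('F tool',np.round(T.T@o['wrist_force'],2))
q=proj(p,[.587,-.012,.1]);x,y=int(q[0])-40,int(q[1])-40
c=(np.clip(p['color'][y:y+80,x:x+80]/255*1.7,0,1)**.6*255).astype(np.uint8);cv2.imwrite('pics/d1.png',cv2.resize(c,(480,480),interpolation=cv2.INTER_CUBIC))
E
```

```text
t 7.77 pos [ 0.5883 -0.0116  0.08  ] grip 0.471 F [0.4 2.1 9.6] q6 [-0.16  0.42 -0.18  0.96  0.    0.23]
tool axes (cols)
 [[ 0.006  0.376  0.927]
 [-0.     0.927 -0.376]
 [-1.     0.002  0.005]]
F tool [-9.59  2.07 -0.4 ]
```

View pics/d1.png

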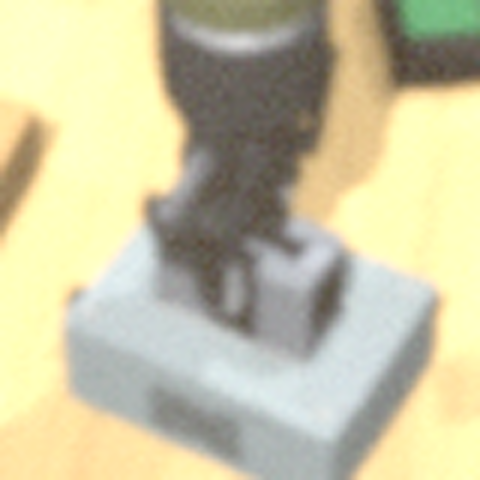

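The near finger is on the left catch at ≈(235,290), and the jaws have stopped at 0.47 with a small side force. I start the lift gently.

>>> {"api": "drive_tool", "payload": {
  "moves": [
    {"dx":0,"dy":0,"dz":0,"yaw":0,"hand":30},
    {"dx":0,"dy":0,"dz":0,"yaw":0,"hand":30},
    {"dx":-2,"dy":0,"dz":0,"yaw":0,"hand":30},
    {"dx":-5,"dy":0,"dz":0,"yaw":0,"hand":30},
    {"dx":-8,"dy":0,"dz":0,"yaw":0,"hand":30},
    {"dx":-11,"dy":0,"dz":0,"yaw":0,"hand":30},
    {"dx":-14,"dy":0,"dz":0,"yaw":0,"hand":30},
    {"dx":-14,"dy":0,"dz":0,"yaw":0,"hand":30}
  ],
  "squeeze": 40
}}

```text
t: 8.43
position: [0.5863, -0.0119, 0.0917]
ee_rot: [0.303, 1.549, -0.303]
wrist_force: [3.2, -0.9, -3.7]
grip_width: 0.457
```

>>> {"api": "drive_tool", "payload": {
  "moves": [
    {"dx":-8,"dy":0,"dz":0,"yaw":0,"hand":30},
    {"dx":-16,"dy":0,"dz":0,"yaw":0,"hand":30},
    {"dx":-24,"dy":0,"dz":0,"yaw":0,"hand":30},
    {"dx":-32,"dy":0,"dz":0,"yaw":0,"hand":30},
    {"dx":-40,"dy":0,"dz":0,"yaw":0,"hand":30},
    {"dx":-48,"dy":0,"dz":0,"yaw":0,"hand":30},
    {"dx":-56,"dy":0,"dz":0,"yaw":0,"hand":30},
    {"dx":-64,"dy":0,"dz":0,"yaw":0,"hand":30}
  ]
}}

```text
t: 9.1
position: [0.5854, -0.0115, 0.156]
ee_rot: [0.303, 1.551, -0.303]
wrist_force: [0.4, -0.1, -5.1]
grip_width: 0.455
```

>>> {"api": "drive_tool", "payload": {
  "moves": [
    {"dx":-8,"dy":0,"dz":0,"yaw":0,"hand":30},
    {"dx":-16,"dy":0,"dz":0,"yaw":0,"hand":30},
    {"dx":-22,"dy":0,"dz":0,"yaw":0,"hand":30},
    {"dx":-25,"dy":0,"dz":0,"yaw":0,"hand":30},
    {"dx":-25,"dy":0,"dz":0,"yaw":0,"hand":30},
    {"dx":-25,"dy":0,"dz":0,"yaw":0,"hand":30},
    {"dx":-25,"dy":0,"dz":0,"yaw":0,"hand":30},
    {"dx":-25,"dy":0,"dz":0,"yaw":0,"hand":30}
  ]
}}

```text
t: 9.77
position: [0.5857, -0.0116, 0.1796]
ee_rot: [0.303, 1.551, -0.303]
wrist_force: [-0.4, 0.8, -4.0]
grip_width: 0.46
```

```bash
python3 - <<'E'
from h import *
p=viewer.read_camera('side')
o,T=toolinfo()
print('iso tip',[(np.round(a['centre']),a['confidence']) for a in tip_of('isolator_tip',p)], 'cass',[(np.round(a['centre']),a['confidence']) for a in tip_of('cassette',p)],'expected cass at z .112',proj(p,[.587,-.012,.112]))
c=p['color'][110:330,150:380];cv2.imwrite('pics/e1.png',cv2.resize(c,None,fx=2.6,fy=2.6,interpolation=cv2.INTER_CUBIC))
E
```

```text
t 9.82 pos [ 0.5858 -0.0116  0.1797] grip 0.459 F [-0.5 -0.2 -3.9] q6 [-0.16  0.35 -0.02  1.19 -0.    0.23]
tool axes (cols)
 [[-0.001  0.376  0.927]
 [ 0.     0.927 -0.376]
 [-1.    -0.    -0.001]]
iso tip [(array([247., 277.]), 0.55)] cass [(array([310., 213.]), 0.91), (array([256., 196.]), 0.65), (array([249., 179.]), 0.43)] expected cass at z .112 [253.93571091 194.9279807 ]
```

View pics/e1.png

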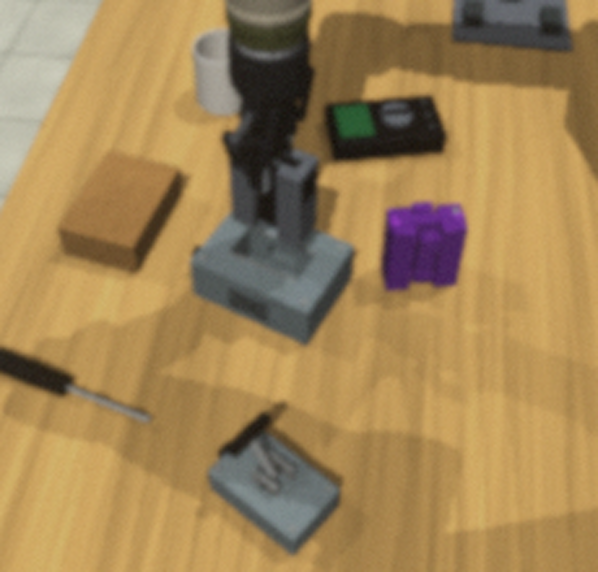

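The cassette is upright above the dock, with its underside predicted at (254,195) px for z = 0.112 and found at (256,196). The lever is off and the wrist force is steady at about 4 N, so I hand in.

```bash
python3 -c "
from h import *
print(arm.finish_job());toolinfo()"
```

```text
the job is handed in; nothing more can be done
None
the job is handed in; nothing more can be done
```

I flipped the isolator lever to off. I then pinched both catches of the grey cassette in the bay, lifted it straight up about 10 cm, and handed in while holding it there. The job was handed in at about 9.8 s on the robot's clock, and no verdict was reported.

What the last checks showed:
- **Cassette height:** the underside is about 0.11 m up. The network found it at pixel (256,196), against (254,195) expected for that height. In the last picture it stands upright and clear above the dock.
- **Grip:** the jaws were steady at 0.46 opening with a 40 N squeeze, and the wrist carries about 4 N, which fits a cassette of about 0.4 kg.
- **Isolator:** the lever leans to the gland side, which is off. Its tip measured about 1 cm from where it should be.
- **Bystanders:** the meter, mug, screwdriver and carton look unmoved by eye in the last picture. I did not measure them again.

Two things did not fully agree or could not be confirmed:
- **Catch travel:** I could not read how far in the catches are. I inferred it from the jaws stopping and the lock letting go. Read as a straight fraction of the stroke, the opening is about 39 mm, below the 44 mm expected over fully pressed pads. I took this to be a nonlinear opening scale.
- **Look-alike:** the networks repeatedly ranked the purple cassette first, so I rejected it by position and colour.

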